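# Hold a plunger valve open through its guided push rod

## Robot

A 6-joint arm with a two-finger parallel gripper is mounted at the origin on a cart in front of the work surface, level with it; the furniture and walls round the work are solid. World frame = base frame: x ahead of the robot, y to its left, z up, the work surface at z = 0. Lengths are in m, angles in rad, forces in N, time in s.
With the tool pointing down it reaches from about 0.35 to 0.975 m from the base axis. Payload 4.9 kg.
Tool frame: the origin (TCP) lies between the finger pads; the fingertips stand 25 mm ahead of it and the grasp point (between the pads) lies 6 mm ahead of it (ctrl.tip_reach is the distance from the TCP to the fingertips, in m); z points along the fingers, y is the direction in which the jaws open and shut (so a half turn about z gives the same grasp; the last joint's range is limited). The gripper opens to 85 mm and grips with 20 to 120 N. Pads are 22 mm wide; open, the fingers measure 114 mm over their backs; the gripper's body (76 mm by 85 mm) begins 54 mm behind the grasp point. The pads swing forward as they close: fully open they stand 13 mm farther back than shut.
Start: joints at [1.082, 0.053, 1.613, -0, 1.476, -0.119], TCP at [0.226, 0.583, 0.256] pointing down, gripper open.
Joint ranges: [-3.01, 3.01], [-1.01, 2.22], [0.06, 2.58], [-1.02, 4.17], [0.09, 2.62], [-3.14, 3.14]. Speed limits (rad/s): [2.57, 2.57, 3.14, 3.14, 3.14, 3.14].

## Interface

Orientations are given as a rotation vector (axis times angle).
In Python, from station import get_obs, get_image, camera_params, order, ctrl gives the robot as it stands.
- The arm moves only by the tool move_arm, never from a script. Its argument "deltas" is one flat list of numbers, 5 for each row, row after row: the opening, from -1 (shut) to 1 (fully open), so that 0 is half open, then the shift along the tool's x, y, z in m, then the turn about the tool's z in degrees. In form: [fingers, tx, ty, tz, turn, fingers, tx, ty, tz, turn, ...]. A call has 1 to 10 rows; each row is the pose to reach, as a shift and turn from the pose measured when the call began, along the tool's axes at that moment; what a row does not reach only later rows make up. A row lasts 1/10 s, in which the tool goes at most 50 mm and 8.59 degrees, less where a joint would pass 70% of its speed; a pose out of reach is approached as far as the arm can. A call with a gripper value outside its range is refused whole. The fingers move at their own pace and stop on an object; "force" is the grip in N (left out, the last holds). Time passes only in rows, so rows that repeat a pose let the fingers close. It gives the time, the measured TCP pose, the force and the opening at its end, in the units of the state.
- get_obs(): the state, without advancing time (a new reading comes with each control period).
- get_image(name): name is "scene" or "top"; returns the picture (480x640x3 uint8, red, green, blue); there is no depth.
- camera_params(name): a dict with "camera_matrix" (3x3 intrinsics, pixels), "extrinsics" (4x4, takes a point from camera to world coordinates). Camera axes: x right, y up, looking along -z (the intrinsics and any distortion apply to the point x, -y, -z); pixel columns grow to the right and rows downward; lengths in m; the calibration is good to about 2 mm. A picture is of the moment at which its call begins. camera_params takes no time and is no camera call.
- order.finish_job(): hands the job in, once; it reports no verdict.
The state is a dict: "t": time; "q": joint angles; "dq": joint speeds; "effort": joint torques, N m; "tool_pos": TCP position; "tool_rot": TCP orientation; "contact_force": force on the tool from outside, world axes, zero at the start; "wrist_torque": the same for the moment, N m; "opening": finger opening in m.
Only numpy, scipy, OpenCV 4.12 (cv2) and the standard library are available. Lean on these libraries where they do the work, as an engineer would, in place of code of your own. Each camera call takes 0.05 s, during which the arm holds its last target. There are 200 camera calls.

## Task

The plunger-operated hydraulic valve on the bracket has to be held shifted while its ports are checked. Of the three steel push rods lying on the counter take the one that fits the two bronze guide bushings closely (the thin one rattles in them, the thick one does not enter), thread it through the first bushing and then the second, press the valve's spring plunger in as far as it goes, and finish still gripping the rod and holding the plunger in, without letting go. Leave the oil filter, the bearing, the standing bolt and the brass elbow where they are.

Things in the scene. Friction and masses are not known exactly. Their poses are not given: they have to be found in the camera images.
- rod_mid: the push rod that matches the bushings: plain round bright steel, 16 mm in diameter, 240 mm long, about 0.38 kg, lying level on the counter; both ends alike (3 mm chamfer), either may lead. Origin in its middle on its axis, own y axis along the rod. With the plunger fully in, 104 mm of its front lies beyond the first bushing's mouth: grip it 10 to 30 mm behind its middle
- rod_thin: a like rod, 10 mm in diameter and 240 mm long, about 0.15 kg: too thin for these bushings. Origin in its middle on its axis, y along the rod
- rod_thick: a like rod, 22 mm in diameter and 240 mm long, about 0.71 kg: too thick for these bushings. Origin in its middle on its axis, y along the rod
- valve_bracket: steel base plate 92 x 236 x 12 mm, fixed to the counter; in line along its y: two grey guide pedestals (52 mm across, 96 mm high, grease nipple to 105 mm) and a grey valve block (56 mm wide, 132 mm high with the brass fittings on top). Origin at the centre of the plate's underside; +y from guides to valve, roughly to the robot's left, is the way the rod goes; z up
- guide1_mouth (a point): centre of the first bushing's mouth (face away from the valve, 100 mm back from the bracket's origin), on the guide axis, which is level, 70 mm above the counter, along the bracket's y over the plate's middle line; axes as the bracket's. Bronze bushing 20 mm long, bore 18 mm right through, mouth countersunk to 24 mm over 4 mm
- guide2_mouth (a point): centre of the mouth of the second bushing, the same bushing 60 mm further along the bracket's y (40 mm of open gap between the two bushings)
- plunger_tip (a point): middle of the tip of the valve's round steel plunger (15 mm thick), on the guide axis; at rest 34 mm beyond the second bushing's mouth (94 mm beyond the first's). It moves with the plunger along the bracket's +y
- plunger (a joint): how far the valve plunger is pressed in along the bracket's +y: 0 at rest, 0.010 m fully in, at a rigid stop. A spring pushes it back with 5 N at rest and 10 N fully in
- oil_filter_1: white oil filter, 66 mm in diameter and 89 mm high, standing; origin at the centre of its underside
- bearing: ball bearing, 52 mm across and 15 mm high, lying flat; origin at the centre of its underside
- bolt_m16: M16 bolt standing on its hexagon head, 80 mm high; origin at the centre of its underside
- elbow_brass: brass pipe elbow with two hexagon ends, 67 x 61 mm and 29 mm high, lying; origin at the centre of its underside

How it is judged:
On the way, in this order (a step that is already met when the one before it is completed fails the run):
1. the 16 mm rod has entered the first bushing (y of rod_mid in the frame of guide1_mouth above -0.112 m and angle between the y axis of rod_mid and the y axis of guide1_mouth, either way round below 0.1 rad and x of rod_mid in the frame of guide1_mouth between -0.01 and 0.01 m and z of rod_mid in the frame of guide1_mouth between -0.01 and 0.01 m), for 0.05 s.
2. the rod has come through the first bushing and into the second (y of rod_mid in the frame of guide1_mouth above -0.048 m and angle between the y axis of rod_mid and the y axis of guide1_mouth, either way round below 0.06 rad and x of rod_mid in the frame of guide1_mouth between -0.01 and 0.01 m and z of rod_mid in the frame of guide1_mouth between -0.01 and 0.01 m), for 0.05 s.
At the end, for the whole second after the job is handed in: the 16 mm rod lies in both bushings (middle within 4 mm of the guide axis sideways and in height, within 0.06 rad of its direction), is gripped (over 5 N), at rest (under 20 mm/s), and holds the valve plunger in by over 7 of its 10 mm, pressing it with over 3 N, all through the last second (value of joint plunger above 0.007 m and contact force between rod_mid and plunger above 3 N and contact force between the fingers and rod_mid above 5 N and y of rod_mid in the frame of guide1_mouth above -0.022 m and x of rod_mid in the frame of guide1_mouth between -0.004 and 0.004 m and z of rod_mid in the frame of guide1_mouth between -0.004 and 0.004 m and angle between the y axis of rod_mid and the y axis of guide1_mouth, either way round below 0.06 rad and linear speed of rod_mid below 0.02 m/s); the arm keeps its last pose, push and grip.
It fails at once if the oil filter, bearing, bolt or brass elbow is moved by more than 40 mm or the filter or bolt knocked over (distance of any of oil_filter_1, bearing, bolt_m16, elbow_brass from where it was at the start of the episode above 0.04 m or angle between any of oil_filter_1, bolt_m16's own z axis and vertical above 0.5 rad).
It also fails if it takes over 45 s, if anything falls off the work surface, if the arm or the gripper's body presses on something with over 40 N, if the wrist force passes 120 N, or if a joint passes its speed limit or range.

## Working session

There is one attempt and no reset: what is moved stays moved. The work goes in short steps, Python scripts to look and compute and a tool call to move; the robot and the scene stay as the last step left them, time stands still between calls to the robot, and variables do not carry over. Pictures are saved under pics/ and viewed, about 8 in all and at most 12, crops included, and the job is handed in when it is done.

Besides the shell and the picture viewer there is one more tool, called after "Emit:" in YAML: its name, and indented under it one key for each argument. move_arm: Moves the arm, as the interface text tells. Its arguments: {"type":"object","properties":{"deltas":{"type":"array"},"force":{"type":"number"}},"required":["deltas"]}

```bash
mkdir -p pics; ls
python3 - <<'E'
from station import *
import cv2,numpy as np
for n in("scene","top"):
    cv2.imwrite(f"pics/{n}0.png",get_image(n)[:,:,::-1]); p=camera_params(n); print(n,np.round(p["camera_matrix"],2).tolist(),np.round(p["extrinsics"],4).tolist(),[k for k in p])
print(get_obs(),ctrl.tip_reach)
E
```

```text
pics
scene [[597.43, 0.0, 327.69], [0.0, 597.43, 240.72], [0.0, 0.0, 1.0]] [[0.8881, 0.2639, -0.3763, 0.1538], [-0.4595, 0.4876, -0.7423, -1.0757], [-0.0124, 0.8322, 0.5543, 0.7658], [0.0, 0.0, 0.0, 1.0]] ['camera_matrix', 'extrinsics']
top [[489.7, 0.0, 319.56], [0.0, 489.7, 236.62], [0.0, 0.0, 1.0]] [[-0.0577, 0.969, -0.2404, 0.3642], [-0.9983, -0.0565, 0.0119, -0.1393], [-0.002, 0.2407, 0.9706, 1.0858], [0.0, 0.0, 0.0, 1.0]] ['camera_matrix', 'extrinsics']
{'t': 0.1, 'q': array([ 1.08200091e+00,  5.32839249e-02,  1.61410547e+00, -8.86595871e-06,
        1.47603535e+00, -1.18980605e-01]), 'dq': array([ 1.52278223e-03, -1.56015149e-03, -2.73786005e-03,  8.10295500e-05,
        1.18333297e-03, -8.11301623e-04]), 'effort': array([ 1.30021992e-03, -3.94898164e+01, -3.71366251e+01, -6.66319897e-05,
        3.89067951e-03,  1.99048799e-05]), 'tool_pos': array([0.2256529 , 0.58230031, 0.25522082]), 'tool_rot': array([-5.77498367e-01, -3.08750726e+00,  2.74966574e-03]), 'contact_force': array([-0.33549959,  0.14754443, -0.92214931]), 'wrist_torque': array([ 0.00777999, -0.01623448,  0.04894243]), 'opening': 0.08525621107528583} 0.025
```

View pics/scene0.png

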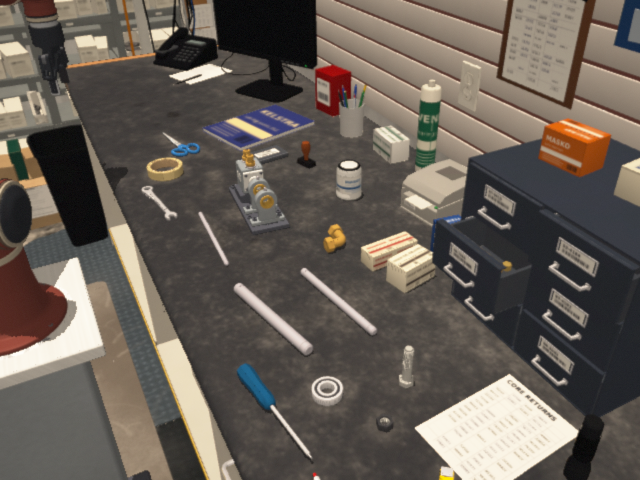

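View pics/top0.png

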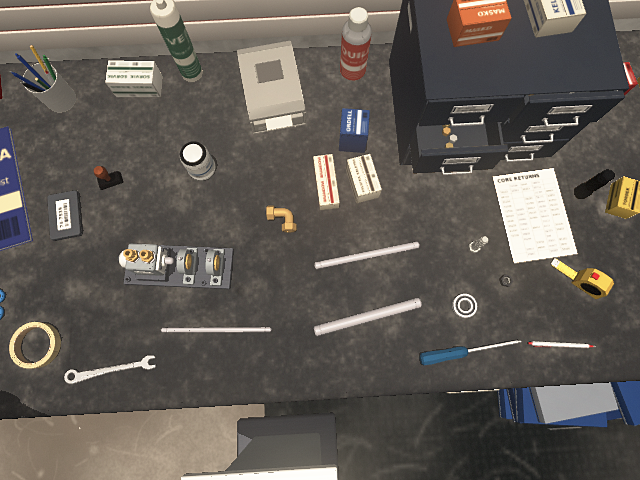

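Top view: three rods: thin (162,330)-(270,329), mid (317,265)-(418,245), thick (316,330)-(421,303). The bracket's plate is around (124..232, 247..288), with the valve at left.

```bash
cat > h.py <<'E'
from station import *
import cv2,numpy as np
def ray(n,u,v):
    p=camera_params(n);E=np.array(p["extrinsics"]);K=np.array(p["camera_matrix"])
    d=np.linalg.inv(K)@[u,v,1.];return E[:3,3],E[:3,:3]@[d[0],-d[1],-d[2]]
def onz(n,u,v,z):
    o,d=ray(n,u,v);return o+d*(z-o[2])/d[2]
def proj(n,P):
    p=camera_params(n);E=np.array(p["extrinsics"]);K=np.array(p["camera_matrix"])
    c=E[:3,:3].T@(np.array(P)-E[:3,3]);w=K@[c[0],-c[1],-c[2]];return w[:2]/w[2]
def tri(a,b):
    A=[];B=[]
    for n,uv in(("scene",a),("top",b)):
        o,d=ray(n,*uv);d=d/np.linalg.norm(d);M=np.eye(3)-np.outer(d,d);A.append(M);B.append(M@o)
    x=np.linalg.lstsq(np.vstack(A),np.hstack(B),rcond=None);return x[0],np.sqrt(x[1])
def rod(n,img,box,z,th=140):
    x0,y0,x1,y1=box;g=img[y0:y1,x0:x1].min(axis=2)
    m=(g>th).astype(np.uint8);k,l,s,c=cv2.connectedComponentsWithStats(m);i=1+np.argmax(s[1:,4])
    pts=np.argwhere(l==i)[:,::-1].astype(np.float32)+[x0,y0]
    (cx,cy),(w,h),a=cv2.minAreaRect(pts.astype(np.float32))
    b=cv2.boxPoints(((cx,cy),(w,h),a));L=b[1]-b[0];M=b[2]-b[1]
    lo=L if np.hypot(*L)>np.hypot(*M) else M
    e=[onz(n,*(np.array([cx,cy])+s*lo/2),z) for s in(1,-1)]
    return (cx,cy,max(w,h),min(w,h)),e
E
python3 - <<'E'
from h import *
T=cv2.imread("pics/top0.png");S=cv2.imread("pics/scene0.png")
for n,I,bs in(("top",T,[("thin",(150,318,280,340),.005),("mid",(305,235,430,275),.008),("thick",(305,290,430,340),.011)]),
  ("scene",S,[("thin",(190,205,235,270),.005),("mid",(293,262,382,340),.008),("thick",(225,275,320,360),.011)])):
  for k,b,z in bs:
    q,e=rod(n,I,b,z,110);d=e[0]-e[1]
    print(n,k,np.round(q,1),"mid",np.round((e[0]+e[1])/2,4),"len",round(np.linalg.norm(d),4),"dir",np.degrees(np.arctan2(d[1],d[0])).round(2),"dia",(q[3]/q[2]*.24).round(4))
a=cv2.resize(T[235:295,115:240],None,fx=6,fy=6,interpolation=cv2.INTER_CUBIC)
b=cv2.resize(S[140:235,222:297],None,fx=6,fy=6,interpolation=cv2.INTER_CUBIC)
cv2.imwrite("pics/ct.png",a);cv2.imwrite("pics/cs.png",b)
E
```

```text
Traceback (most recent call last):
AttributeError: 'float' object has no attribute 'round'
```

Run:
```python
from h import *
T=cv2.imread("pics/top0.png");S=cv2.imread("pics/scene0.png")
for n,I,bs in(("top",T,[("thin",(150,318,280,340),.005),("mid",(305,235,430,275),.008),("thick",(305,290,430,340),.011)]),
  ("scene",S,[("thin",(190,205,235,270),.005),("mid",(293,262,382,340),.008),("thick",(225,275,320,360),.011)])):
  for k,b,z in bs:
    q,e=rod(n,I,b,z,110);d=e[0]-e[1]
    print(n,k,np.round(q,1),"mid",np.round((e[0]+e[1])/2,4),"len",np.round(np.linalg.norm(d),4),"dir",np.round(np.degrees(np.arctan2(d[1],d[0])),2),"dia",np.round(q[3]/q[2]*.24,4))
a=cv2.resize(T[235:295,115:240],None,fx=6,fy=6,interpolation=cv2.INTER_CUBIC)
b=cv2.resize(S[140:235,222:297],None,fx=6,fy=6,interpolation=cv2.INTER_CUBIC)
cv2.imwrite("pics/ct.png",a);cv2.imwrite("pics/cs.png",b)
```

```text
top thin [215.5 329.  109.    4. ] mid [0.4385 0.0852 0.005 ] len 0.237 dir -93.31 dia 0.0088
top mid [366.5 254.7 107.1   6.7] mid [ 0.5833 -0.2561  0.008 ] len 0.2418 dir -81.54 dia 0.015
top thick [367.4 316.2 110.9   9.9] mid [ 0.4467 -0.2468  0.011 ] len 0.2422 dir -78.09 dia 0.0214
scene thin [213.1 237.9  59.1   4.8] mid [0.4419 0.0883 0.005 ] len 0.2448 dir -93.28 dia 0.0195
scene mid [338.  299.9  96.5   8.3] mid [ 0.5874 -0.2511  0.008 ] len 0.2467 dir -81.96 dia 0.0206
scene thick [272.4 317.6  99.3  12. ] mid [ 0.4494 -0.2415  0.011 ] len 0.2502 dir -78.24 dia 0.0289
```

View pics/ct.png

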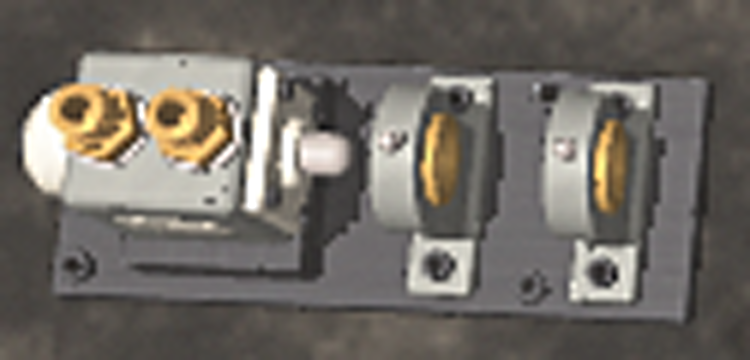

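View pics/cs.png

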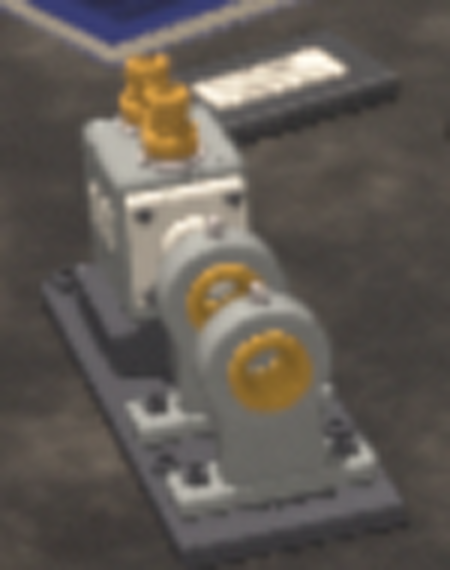

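Crop views: first bushing's bronze face at top-crop (610,178) / scene-crop (270,370), second at top-crop (440,160), plunger pinkish at top-crop (325,152). Now bracket pose from plate corners and bronze.

Run:
```python
from h import *
T=cv2.imread("pics/top0.png");S=cv2.imread("pics/scene0.png")
t=lambda u,v:((u+.5)/6-.5+115,(v+.5)/6-.5+235); s=lambda u,v:((u+.5)/6-.5+222,(v+.5)/6-.5+140)
r=np.round
for nm,a,f,n in(("top",[(710,80),(688,320),(55,293)],t,"top"),("scene",[(45,290),(185,557),(407,517)],s,"scene")):
    P=[onz(n,*f(*c),.012)[:2] for c in a]; print(nm,r(P,4).tolist(),[r(np.linalg.norm(P[i+1]-P[i]),4) for i in(0,1)],[float(r(np.degrees(np.arctan2(*(P[i+1]-P[i])[::-1])),2)) for i in (0,1)], "centre",r((P[0]+P[2])/2,4))
for nm,I in(("top",T[235:295,115:240]),("scene",S[140:235,222:297])):
    h=cv2.cvtColor(I,cv2.COLOR_BGR2HSV);m=cv2.inRange(h,(10,120,90),(30,255,255))
    k,l,st,c=cv2.connectedComponentsWithStats(m)
    o=np.array([115,235] if nm=="top" else [222,140])
    for i in range(1,k):
        if st[i,4]>12: print(nm,st[i]+[*o,0,0,0],r(c[i]+o,2))
print("mouth tri",tri(s(270,370),t(610,179)))
```

```text
top [[0.6154, 0.0434], [0.5255, 0.0529], [0.549, 0.2854]] [np.float64(0.0904), np.float64(0.2338)] [174.01, 84.23] centre [0.5822 0.1644]
scene [[0.5522, 0.2803], [0.5272, 0.0482], [0.6151, 0.0336]] [np.float64(0.2335), np.float64(0.0892)] [-96.16, -9.42] centre [0.5837 0.157 ]
top [124 249  14  13 111] [130.38 254.53]
top [139 250  14  12 111] [146.15 255.26]
top [185 254   6  15  66] [187.94 260.82]
top [214 255   5  15  61] [216.18 262.23]
scene [242 149  13  17 150] [247.83 157.39]
scene [253 184  11  10  50] [257.32 187.72]
scene [260 195  14  13 126] [266.72 201.6 ]
mouth tri (array([0.5713921 , 0.0677411 , 0.07260848]), array([0.0054003]))
```

```bash
cat >> h.py <<'E'
from scipy.spatial.transform import Rotation as Ro
def to(pos,yaw):
    "tool shift (m) and turn (deg) to TCP pos with tool y axis at yaw deg"
    o=get_obs();R=Ro.from_rotvec(o["tool_rot"]).as_matrix();y=np.degrees(np.arctan2(R[1,1],R[0,1]))
    print("t",o["t"],"tcp",np.round(o["tool_pos"],4),"yaw",np.round(y,2),"z",np.round(R[:,2],4),"F",np.round(o["contact_force"],1),"open",round(o["opening"],4))
    print("shift",np.round(R.T@(np.array(pos)-o["tool_pos"]),4),"turn",np.round(-(yaw-y),2))
E
python3 -c "
from h import *
to((.582,-.273,.12),-8.25)"
```

```text
t 0.1 tcp [0.2257 0.5823 0.2552] yaw 68.81 z [-9.0e-04 -1.6e-03 -1.0e+00] F [-0.3  0.1 -0.9] open 0.0853
shift [-0.6414 -0.6684  0.1363] turn 77.06
```

Emit:
move_arm:
  deltas: [0,-0.05,-0.05,0,8.5,0,-0.1,-0.1,0,17,0,-0.13,-0.14,0,25.5,0,-0.17,-0.18,0,34,0,-0.2,-0.21,0,42.5,0,-0.24,-0.25,0,51,0,-0.27,-0.29,0,59.5,0,-0.31,-0.32,0,68,0,-0.34,-0.36,0,77,0,-0.38,-0.39,0,77]
  force: 100

```text
t: 1.1
tool_pos: [0.4187, 0.1199, 0.2555]
tool_rot: [2.376, 2.054, -0.002]
contact_force: [0.9, 1.4, -0.5]
opening: 0.0431
```

```bash
python3 -c "
from h import *
to((.582,-.273,.12),-8.25)"
```

```text
t 1.1 tcp [0.4187 0.1199 0.2555] yaw -8.33 z [-6.0e-04 -1.5e-03 -1.0e+00] F [ 0.9  1.4 -0.5] open 0.0431
shift [-0.3649  0.2186  0.136 ] turn -0.08
```

Emit:
move_arm:
  deltas: [0,-0.04,0.025,0.01,0,0,-0.08,0.05,0.02,0,0,-0.12,0.075,0.035,0,0,-0.16,0.1,0.05,0,0,-0.2,0.12,0.065,0,0,-0.24,0.145,0.08,0,0,-0.28,0.17,0.095,0,0,-0.32,0.195,0.11,0,0,-0.365,0.2185,0.125,0,0,-0.365,0.2185,0.136,0]

```text
t: 2.1
tool_pos: [0.5823, -0.2777, 0.1184]
tool_rot: [2.38, 2.048, -0.004]
contact_force: [0.4, 0.7, 0.2]
opening: 0.043
```

```bash
python3 -c "
from h import *
to((.582,-.273,.029),-8.25)
cv2.imwrite('pics/s1.png',get_image('scene')[200:400,200:440,::-1].repeat(3,0).repeat(3,1))"
```

```text
t 2.1 tcp [ 0.5823 -0.2777  0.1184] yaw -8.58 z [-9.0e-04 -2.6e-03 -1.0e+00] F [0.4 0.7 0.2] open 0.043
shift [ 0.0049 -0.001   0.0894] turn -0.33
```

View pics/s1.png

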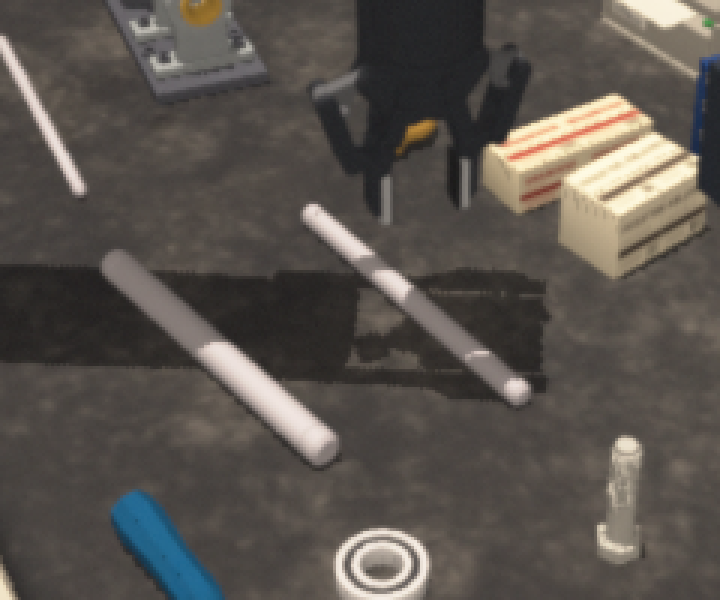

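The picture shows the half-open gripper above the mid rod, with the jaws across it. Descend.

Emit:
move_arm:
  deltas: [0,0.005,-0.001,0.03,-0.3,0,0.005,-0.001,0.06,-0.3,0,0.005,-0.001,0.08,-0.3,0,0.005,-0.001,0.0894,-0.3,0,0.005,-0.001,0.0894,-0.3]

```text
t: 2.65
tool_pos: [0.5793, -0.2685, 0.0257]
tool_rot: [-2.37, -2.054, 0.005]
contact_force: [-0.4, -0.0, 0.7]
opening: 0.0424
```

```bash
python3 -c "
from h import *
to((.582,-.273,.028),-8.25)"
```

```text
t 2.65 tcp [ 0.5793 -0.2685  0.0257] yaw -8.18 z [-0.0065  0.0022 -1.    ] F [-0.4 -0.   0.7] open 0.0424
shift [-0.0041  0.0033 -0.0023] turn 0.07
```

Emit:
move_arm:
  deltas: [0,-0.004,0.003,-0.002,0,-1,-0.004,0.003,-0.002,0,-1,-0.004,0.003,-0.002,0,-1,-0.004,0.003,-0.002,0,-1,-0.004,0.003,-0.002,0,-1,-0.004,0.003,-0.002,0,-1,-0.004,0.003,-0.002,0]
  force: 100

```text
t: 3.35
tool_pos: [0.5835, -0.2743, 0.0308]
tool_rot: [-2.375, -2.056, 0.004]
contact_force: [0.0, -0.4, 6.9]
opening: 0.0111
```

```bash
python3 -c "
from h import *
to((.582,-.273,.12),-6)"
```

```text
t 3.35 tcp [ 0.5835 -0.2743  0.0308] yaw -8.24 z [-2.3e-03 -8.0e-04 -1.0e+00] F [ 0.  -0.4  6.9] open 0.0111
shift [ 0.001  -0.0019 -0.0892] turn -2.24
```

Emit:
move_arm:
  deltas: [-1,0,0,0,0,-1,0,0,0,0]

```text
t: 3.55
tool_pos: [0.5834, -0.2745, 0.031]
tool_rot: [-2.375, -2.056, 0.004]
contact_force: [0.3, -0.7, -1.5]
opening: 0.0114
```

```bash
python3 -c "
from h import *
to((.582,-.273,.12),-6)
cv2.imwrite('pics/s2.png',get_image('scene')[240:350,260:400,::-1].repeat(5,0).repeat(5,1))"
```

```text
t 3.55 tcp [ 0.5834 -0.2745  0.031 ] yaw -8.23 z [-0.0022 -0.0012 -1.    ] F [ 0.3 -0.7 -1.5] open 0.0114
shift [ 0.0011 -0.0018 -0.089 ] turn -2.23
```

View pics/s2.png

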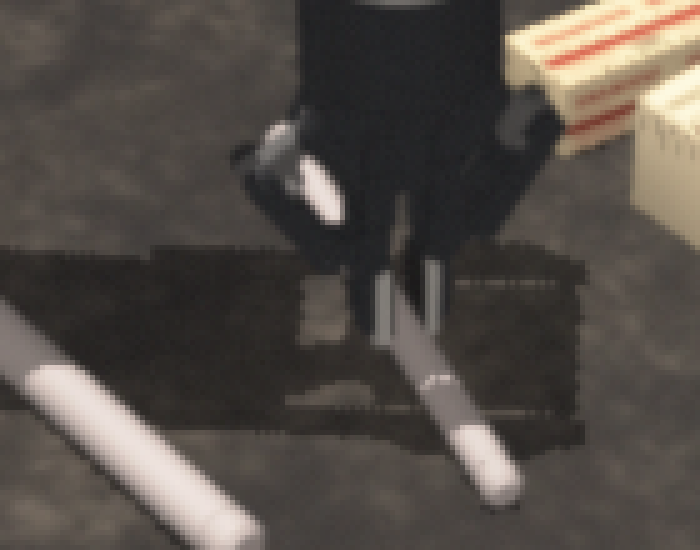

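Emit:
move_arm:
  deltas: [-1,0,0,-0.02,0,-1,0,0,-0.04,0,-1,0,0,-0.062,-1,-1,0,0,-0.062,-2.2,-1,0,0,-0.062,-2.2]

```text
t: 4.1
tool_pos: [0.5832, -0.2741, 0.0921]
tool_rot: [-2.334, -2.101, 0.004]
contact_force: [0.3, -0.1, -4.3]
opening: 0.0116
```

Run:
```python
from h import *
to((.57,-.11,.093),-6)
a=get_image('scene');b=get_image('top')
cv2.imwrite('pics/s3s.png',a[:,:,::-1]);cv2.imwrite('pics/s3t.png',b[:,:,::-1])
A=cv2.resize(a[190:340,250:400,::-1],(450,450));B=cv2.resize(b[180:300,280:440,::-1],None,fx=2.1,fy=3.75/1.0) if 0 else cv2.resize(b[200:300,310:430,::-1],(540,450))
cv2.imwrite('pics/s3.png',np.hstack([A,B])[:, :800])
```

```text
t 4.1 tcp [ 0.5832 -0.2741  0.0921] yaw -6.01 z [-3.e-03 -8.e-04 -1.e+00] F [ 0.3 -0.1 -4.3] open 0.0116
shift [ 0.1618 -0.0303 -0.001 ] turn -0.01
```

View pics/s3.png

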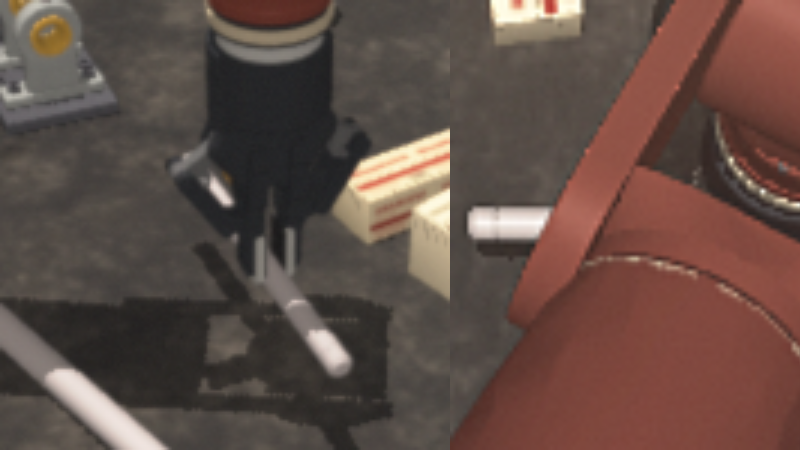

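Run:
```python
from h import *
I=cv2.imread('pics/s3t.png')[240:262,310:335]; g=I.min(2)
m=(g>130);ys,xs=np.nonzero(m)
for c in range(0,18): 
    r=np.nonzero(m[:,c])[0]; print(310+c,(r.min()+240,r.max()+240) if len(r) else None,end=' ')
print()
f=onz("top",313.7,249.5,.0695);print("front top view",f)
print("rear scene view",onz("scene",363.3,310.7,.0695))
tcp=get_obs()["tool_pos"];d=np.array([np.cos(np.radians(84)),np.sin(np.radians(84)),0])
print("along",(f-tcp)@d,"lat",np.cross(d,f-tcp)[2])
r=onz("scene",363.3,310.7,.0695);print("along",(r-tcp)@d,"lat",np.cross(d,r-tcp)[2])
```

```text
310 None 311 None 312 None 313 None 314 (np.int64(247), np.int64(251)) 315 (np.int64(246), np.int64(252)) 316 (np.int64(246), np.int64(252)) 317 (np.int64(246), np.int64(252)) 318 (np.int64(246), np.int64(252)) 319 (np.int64(246), np.int64(252)) 320 (np.int64(247), np.int64(252)) 321 (np.int64(246), np.int64(252)) 322 (np.int64(246), np.int64(252)) 323 (np.int64(246), np.int64(252)) 324 (np.int64(246), np.int64(252)) 325 (np.int64(246), np.int64(252)) 326 (np.int64(246), np.int64(252)) 327 (np.int64(246), np.int64(252)) 
front top view [ 0.5884795  -0.13768858  0.0695    ]
rear scene view [ 0.57881447 -0.37382375  0.0695    ]
along 0.1357673130902203 lat 0.008054281324915723
along -0.1000845615763185 lat -0.007016474361558536
```

```bash
python3 -c "
from h import *
to((.558,-.11,.093),-6)"
```

```text
t 4.2 tcp [ 0.5823 -0.2736  0.0905] yaw -6.04 z [-5.5e-03  8.0e-04 -1.0e+00] F [ 0.2  0.5 -4.6] open 0.0115
shift [ 0.1601 -0.0414 -0.0022] turn -0.04
```

Emit:
move_arm:
  deltas: [-1,0.03,-0.008,-0.002,0,-1,0.06,-0.016,-0.002,0,-1,0.09,-0.024,-0.002,0,-1,0.12,-0.032,-0.002,0,-1,0.15,-0.039,-0.002,0,-1,0.16,-0.041,-0.002,0,-1,0.16,-0.041,-0.002,0,-1,0.16,-0.041,-0.002,0]

```text
t: 5.0
tool_pos: [0.5582, -0.1106, 0.0921]
tool_rot: [-2.332, -2.098, 0.007]
contact_force: [-0.6, -0.4, -3.2]
opening: 0.0112
```

Run:
```python
from h import *
to((.558,-.11,.093),-6)
a=get_image('scene');b=get_image('top')
cv2.imwrite('pics/s4s.png',a[:,:,::-1]);cv2.imwrite('pics/s4t.png',b[:,:,::-1])
A=cv2.resize(a[160:280,230:350,::-1],(480,480),interpolation=cv2.INTER_CUBIC);B=cv2.resize(b[210:330,200:280,::-1],(320,480),interpolation=cv2.INTER_CUBIC)
cv2.imwrite('pics/s4.png',np.hstack([A,B]))
to((.558,-.11,.093),-6)
```

```text
t 5.0 tcp [ 0.5582 -0.1106  0.0921] yaw -6.04 z [-6.4e-03  4.0e-04 -1.0e+00] F [-0.6 -0.4 -3.2] open 0.0112
shift [ 0.0006 -0.0002 -0.0009] turn -0.04
t 5.1 tcp [ 0.5585 -0.1112  0.0926] yaw -6.1 z [-5.6e-03  4.0e-04 -1.0e+00] F [-0.  -0.4 -3.4] open 0.0114
shift [ 0.0012 -0.0007 -0.0004] turn -0.1
```

View pics/s4.png

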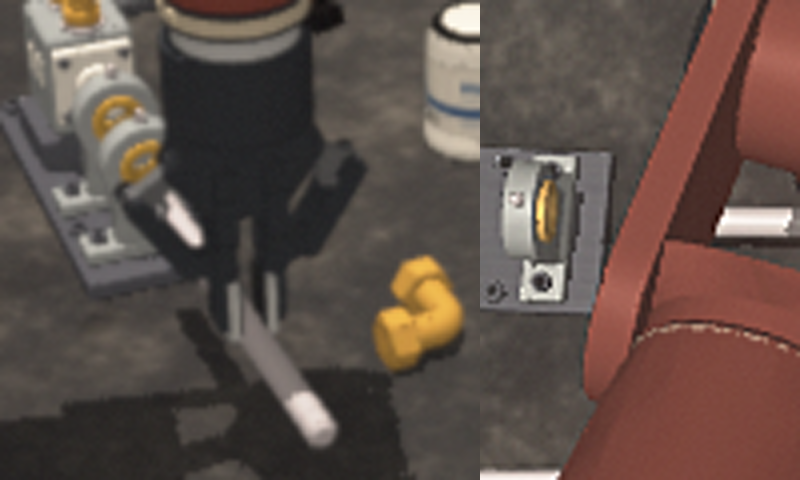

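Rear part of the rod visible in both views (scene-crop (248,310)-(322,428), top-crop (720..795,222)), and a piece of its front at scene-crop (185,220) behind the finger. I'll fit the axis.

Run:
```python
from h import *
T=cv2.imread("pics/s4t.png").min(2).astype(float);S=cv2.imread("pics/s4s.png").min(2).astype(float)
print("top cols")
for c in range(256,292,2):
    r=np.nonzero(T[255:275,c]>110)[0]; print(c,(r.min()+255,r.max()+255) if len(r) else None,end='; ')
print("\nscene rows")
for v in list(range(205,226,2))+list(range(240,276,2)):
    x0,x1=(266,284) if v<230 else (288,318)
    print(v,x0,S[v,x0:x1].astype(int).tolist())
```

```text
top cols
256 None; 258 None; 260 (np.int64(264), np.int64(268)); 262 (np.int64(262), np.int64(268)); 264 (np.int64(262), np.int64(268)); 266 (np.int64(262), np.int64(268)); 268 (np.int64(262), np.int64(268)); 270 (np.int64(262), np.int64(268)); 272 (np.int64(262), np.int64(268)); 274 (np.int64(262), np.int64(268)); 276 (np.int64(262), np.int64(268)); 278 (np.int64(263), np.int64(268)); 280 (np.int64(263), np.int64(268)); 282 (np.int64(258), np.int64(268)); 284 (np.int64(267), np.int64(268)); 286 (np.int64(268), np.int64(268)); 288 None; 290 (np.int64(258), np.int64(258)); 
scene rows
205 266 [111, 111, 96, 80, 68, 54, 40, 38, 37, 36, 36, 36, 38, 36, 37, 38, 38, 34]
207 266 [82, 72, 69, 70, 70, 75, 91, 75, 50, 37, 36, 37, 37, 37, 36, 37, 38, 33]
209 266 [67, 67, 68, 70, 77, 127, 183, 174, 122, 74, 47, 38, 36, 36, 37, 37, 37, 31]
211 266 [46, 56, 70, 98, 90, 88, 155, 198, 192, 141, 94, 61, 43, 35, 37, 39, 37, 34]
213 266 [38, 39, 49, 85, 93, 110, 186, 216, 218, 206, 176, 116, 63, 47, 37, 37, 36, 34]
215 266 [37, 36, 38, 44, 49, 69, 140, 195, 216, 219, 212, 184, 126, 72, 41, 32, 31, 32]
[... 2176 characters left out ...]
 206, 185, 123, 66, 38, 34, 36, 35]
266 288 [39, 35, 39, 37, 40, 38, 39, 36, 37, 37, 37, 39, 38, 38, 40, 51, 92, 144, 176, 194, 202, 196, 194, 183, 161, 126, 68, 37, 34, 33]
268 288 [37, 35, 35, 36, 36, 38, 40, 40, 38, 39, 35, 37, 39, 38, 40, 38, 44, 81, 132, 152, 158, 142, 127, 121, 120, 98, 56, 35, 34, 33]
270 288 [35, 34, 36, 37, 37, 37, 37, 36, 36, 37, 38, 36, 38, 36, 37, 34, 35, 41, 58, 99, 113, 116, 117, 113, 92, 57, 38, 36, 34, 39]
272 288 [37, 37, 37, 39, 38, 39, 40, 38, 35, 36, 35, 36, 35, 35, 33, 33, 36, 36, 37, 41, 48, 51, 51, 45, 40, 40, 40, 41, 39, 37]
274 288 [39, 38, 39, 35, 38, 40, 40, 39, 39, 37, 39, 37, 36, 36, 35, 35, 34, 34, 35, 37, 35, 34, 35, 37, 36, 38, 39, 41, 38, 37]
```

Run:
```python
from h import *
T=cv2.imread("pics/s4t.png").min(2).astype(float)
cs=range(262,280);m=[]
for c in cs:
    p=T[252:280,c];i=np.arange(252,280);hi=np.median(p[11:16]);ab=p>110
    a=i[ab][0];b=i[ab][-1];f=lambda u,w:(110-T[u,c])/(T[w,c]-T[u,c])
    m.append(((a-1+f(a-1,a))+(b+1-f(b+1,b)))/2)
print(np.round(m,2),"fit",np.polyfit(np.array(cs)-271,m,1))
tcp=np.array([.5584,-.111,.0695])
for pitch in (0,-4,4):
  for yaw in(84,86,88):
    y,p=np.radians([yaw,pitch]);d=np.array([np.cos(y)*np.cos(p),np.sin(y)*np.cos(p),np.sin(p)])
    P=lambda s,n:proj(n,tcp+s*d)
    a,b,c=P(-.1,"scene"),P(-.05,"scene"),P(.09,"scene"); e,g=P(-.1,"top"),P(-.06,"top")
    L=lambda a,b,v:a[0]+(b[0]-a[0])*(v-a[1])/(b[1]-a[1])
    print(pitch,yaw,"scene end",a.round(1),"u@250,262,215",[round(L(a,b,250),1),round(L(a,b,262),1),round(L(b,c,215),1)],"top end",e.round(1),"v@262,278",[round(e[1]+(g-e)[1]/(g-e)[0]*(q-e[0]),2) for q in(262,278)])
```

```text
[264.88 264.89 264.91 264.9  264.92 264.92 264.92 264.92 264.94 264.97
 264.97 264.98 264.99 264.99 264.99 264.72 265.44 265.38] fit [1.76085413e-02 2.64988679e+02]
0 84 scene end [307.9 267.9] u@250,262,215 [np.float64(296.9), np.float64(304.3), np.float64(275.3)] top end [349.2 266.3] v@262,278 [np.float64(262.3), np.float64(263.03)]
0 86 scene end [309.6 267.4] u@250,262,215 [np.float64(297.5), np.float64(305.8), np.float64(273.3)] top end [349.3 264.7] v@262,278 [np.float64(263.67), np.float64(263.85)]
0 88 scene end [311.2 267. ] u@250,262,215 [np.float64(298.2), np.float64(307.4), np.float64(271.2)] top end [349.2 263. ] v@262,278 [np.float64(265.04), np.float64(264.67)]
-4 84 scene end [307.8 264.9] u@250,262,215 [np.float64(297.5), np.float64(305.8), np.float64(273.4)] top end [349.3 265.7] v@262,278 [np.float64(262.82), np.float64(263.34)]
-4 86 scene end [309.5 264.5] u@250,262,215 [np.float64(298.2), np.float64(307.5), np.float64(271.1)] top end [349.3 264.1] v@262,278 [np.float64(264.19), np.float64(264.16)]
-4 88 scene end [311.1 264.1] u@250,262,215 [np.float64(298.9), np.float64(309.3), np.float64(268.7)] top end [349.3 262.4] v@262,278 [np.float64(265.56), np.float64(264.99)]
4 84 scene end [308.  270.6] u@250,262,215 [np.float64(296.4), np.float64(303.2), np.float64(276.8)] top end [348.9 266.9] v@262,278 [np.float64(261.79), np.float64(262.73)]
4 86 scene end [309.7 270.2] u@250,262,215 [np.float64(297.0), np.float64(304.5), np.float64(275.1)] top end [349.  265.3] v@262,278 [np.float64(263.15), np.float64(263.55)]
4 88 scene end [311.3 269.8] u@250,262,215 [np.float64(297.5), np.float64(305.9), np.float64(273.2)] top end [348.9 263.7] v@262,278 [np.float64(264.52), np.float64(264.36)]
```

Run:
```python
from h import *
from scipy.optimize import least_squares as ls
def line(p,yaw=85.6):
    y=np.radians(yaw);d=np.array([np.cos(y),np.sin(y),0]);o=np.array([p[0],-.111,p[1]])
    f=lambda n,a,b:(proj(n,o+a*d),proj(n,o+b*d))
    a,b=f("top",.05,.1);v=a[1]+(b-a)[1]/(b-a)[0]*(270-a[0])
    a,b=f("scene",-.1,-.04);u=a[0]+(b-a)[0]/(b-a)[1]*(256-a[1]);return v-264.99,u-301.9
s=ls(line,[.558,.07]).x;print("rod x,z at TCP",s)
for off in(0,.002,.004): # mouth with fixed bracket y; 2 unknown x,z + y
    pass
m=ls(lambda p:np.r_[proj("top",p)-[216.18,262.23],(proj("scene",p)-[266.6,201.2])],[.57,.065,.07]);print("mouth",m.x,"res px",m.fun)
for n in("top","scene"):
  for P in((.5714,.0645,.07),):print(n,proj(n,P))
mm=m.x;yaw=np.radians(84)
# lateral offset of axis line through mouth at tcp y
print("axis x at y=-.111:",mm[0]-(mm[1]+.111)/np.tan(yaw),"z",mm[2])
```

```text
rod x,z at TCP [0.55277672 0.08302714]
mouth [0.57387985 0.06855438 0.07214688] res px [ 0.14546973 -0.68245534 -0.74904992  0.18809264]
top [218.46700315 262.78561416]
scene [265.59389739 203.21009921]
axis x at y=-.111: 0.5550079284624292 z 0.07214688252169084
```

Run:
```python
from h import *
for z in(.07,.073):
    a=onz("top",262,264.84,z);b=onz("top",278,265.1,z);m=onz("top",216.18,262.23,.07);m2=onz("top",187.94,260.82,.07)
    g=onz("scene",297.7,250,z);h=onz("scene",306.1,262,z);k=onz("scene",266.6,201.2,.07)
    ang=lambda d:np.degrees(np.arctan2(d[1],d[0]))
    print(z,"top rod",a[:2],b[:2],ang(a-b),"mouth",m[:2],"mouth2",m2[:2],"br yaw",ang(m2-m),"scene rod",g[:2],h[:2],ang(g-h),"mouth",k[:2])
    for yaw in(84,84.5):
        t=np.tan(np.radians(yaw));ya=-.111
        print(yaw,"axis x at tcp: top",m[0]-(m[1]-ya)/t,"scene",k[0]-(k[1]-ya)/t, "rod there: top",a[0]-(a[1]-ya)/np.tan(np.radians(85.6)),"scene",g[0]-(g[1]-ya)/np.tan(np.radians(85.6)))
```

```text
0.07 top rod [ 0.56166073 -0.02709678] [ 0.55914582 -0.0607458 ] 85.72569216914322 mouth [0.57287442 0.06931151] mouth2 [0.57937451 0.12887158] br yaw 83.7716718487387 scene rod [ 0.55609519 -0.14520219] [ 0.55301818 -0.19151616] 86.19897262828478 mouth [0.57706041 0.07207386]
84 axis x at tcp: top 0.5539229204196457 scene 0.5578185688853335 rod there: top 0.5552047267334089 scene 0.5587269042982854
84.5 axis x at tcp: top 0.5555124000729224 scene 0.5594323991857203 rod there: top 0.5552047267334089 scene 0.5587269042982854
0.073 top rod [ 0.56107741 -0.02742811] [ 0.55856993 -0.06097775] 85.72569216914319 mouth [0.57287442 0.06931151] mouth2 [0.57937451 0.12887158] br yaw 83.7716718487387 scene rod [ 0.55436041 -0.14921442] [ 0.55129668 -0.19532869] 86.19897262828496 mouth [0.57706041 0.07207386]
84 axis x at tcp: top 0.5539229204196457 scene 0.5578185688853335 rod there: top 0.5546469003869946 scene 0.5573008516367886
84.5 axis x at tcp: top 0.5555124000729224 scene 0.5594323991857203 rod there: top 0.5546469003869946 scene 0.5573008516367886
```

```bash
python3 -c "
from h import *
to((.5575+.0025,-.111+.024,.093),-7.9)"
```

```text
t 5.1 tcp [ 0.5585 -0.1112  0.0926] yaw -6.1 z [-5.6e-03  4.0e-04 -1.0e+00] F [-0.  -0.4 -3.4] open 0.0114
shift [ 0.0243 -0.0011 -0.0004] turn 1.8
```

Emit:
move_arm:
  deltas: [-1,0,0,0,1.0,-1,0.005,-0.001,0,1.8,-1,0.012,-0.001,0,1.8,-1,0.02,-0.001,0,1.8,-1,0.0243,-0.001,0,1.8,-1,0.0243,-0.001,0,1.8]

```text
t: 5.7
tool_pos: [0.5602, -0.0861, 0.0926]
tool_rot: [-2.365, -2.062, 0.006]
contact_force: [0.2, -0.3, -3.0]
opening: 0.0116
```

Run:
```python
from h import *
to((.5575+.0082,-.111+.078,.093),-7.9)
b=get_image('top');T=b[:,:,::-1].min(2).astype(float);a=get_image('scene');S=a[:,:,::-1].min(2)
cv2.imwrite('pics/s5t.png',b[:,:,::-1]);cv2.imwrite('pics/s5s.png',a[:,:,::-1])
P=[];m=[]
for c in range(225,285):
    i=np.arange(252,278);ab=T[252:278,c]>110
    if ab[8:14].sum()<5: continue
    lo=i[ab][0];hi=i[ab][-1];f=lambda u,w:(110-T[u,c])/(T[w,c]-T[u,c]);e=(lo-1+f(lo-1,lo),hi+1-f(hi+1,hi))
    if 5<e[1]-e[0]<8.5:P.append(c);m.append(sum(e)/2)
print(P,np.round(m,2))
k=np.polyfit(P,m,1);A=onz("top",P[0],np.polyval(k,P[0]),.07);B=onz("top",P[-1],np.polyval(k,P[-1]),.07)
d=A-B;yaw=np.degrees(np.arctan2(d[1],d[0]));M=onz("top",216.18,262.23,.07)
print("yaw",yaw,"rod x at mouth y",A[0]+(M[1]-A[1])*d[0]/d[1],"mouth",M)
to((.5575+.0082,-.111+.078,.093),-7.9)
```

```text
t 5.7 tcp [ 0.5602 -0.0861  0.0926] yaw -7.83 z [-5.6e-03  5.0e-04 -1.0e+00] F [ 0.2 -0.3 -3. ] open 0.0116
shift [ 0.0533 -0.0017 -0.0004] turn 0.07
[247, 248, 249, 250, 251, 252, 253, 254, 255, 256, 257, 258, 259, 260, 261, 262, 263, 264, 265, 266] [263.31 263.19 263.23 263.43 263.52 263.52 263.54 263.52 263.7  263.77
 263.89 263.91 263.9  263.95 263.98 263.99 264.   264.03 264.05 263.75]
yaw 84.17226056290751 rod x at mouth y 0.5734221449597896 mouth [0.57287442 0.06931151 0.07      ]
t 5.8 tcp [ 0.5601 -0.0867  0.0926] yaw -7.87 z [-5.6e-03  2.0e-04 -1.0e+00] F [-0.5 -1.1 -3.4] open 0.0116
shift [ 0.054  -0.0018 -0.0004] turn 0.03
```

Emit:
move_arm:
  deltas: [-1,0.005,-0.0002,0,0,-1,0.01,-0.0004,0,0,-1,0.015,-0.0005,0,0,-1,0.018,-0.0006,0,0,-1,0.021,-0.0007,0,0,-1,0.024,-0.0008,0,0,-1,0.027,-0.0009,0,0,-1,0.03,-0.001,0,0,-1,0.033,-0.0011,0,0]

```text
t: 6.7
tool_pos: [0.5636, -0.0537, 0.0926]
tool_rot: [-2.366, -2.061, 0.006]
contact_force: [1.0, 0.2, -3.4]
opening: 0.0116
```

```bash
cat > look.py <<'E'
from h import *
import sys
to((.5575+.0082,-.111+.078,.0926),-7.9)
b=get_image('top');a=get_image('scene')
A=cv2.resize(a[150:280,220:350,::-1],(480,480),interpolation=cv2.INTER_CUBIC);B=cv2.resize(b[230:310,190:243,::-1],(318,480),interpolation=cv2.INTER_CUBIC)
cv2.imwrite(f'pics/{sys.argv[1]}.png',np.hstack([A,B]))
E
python3 look.py s6
```

```text
t 6.7 tcp [ 0.5636 -0.0537  0.0926] yaw -7.87 z [-5.7e-03  2.0e-04 -1.0e+00] F [ 1.   0.2 -3.4] open 0.0116
shift [ 0.0208 -0.0007 -0.    ] turn 0.03
```

View pics/s6.png

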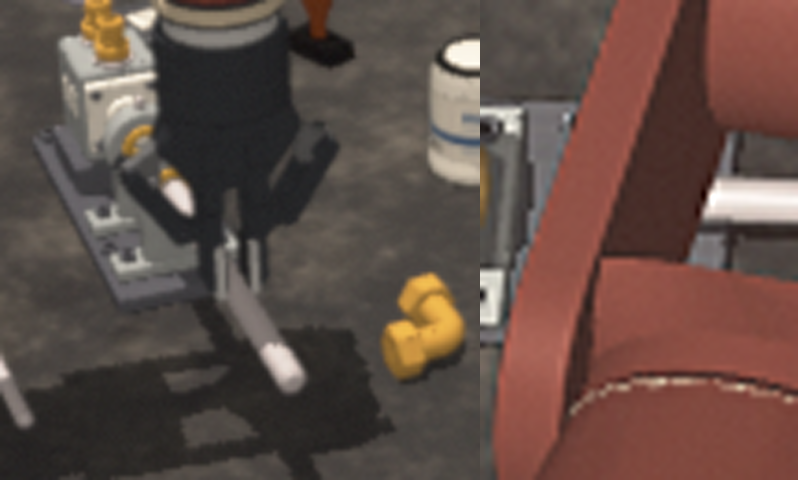

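Scene shows the rod's front meeting the first bushing's bronze at crop (172,180), no contact force. Continue.

Emit:
move_arm:
  deltas: [-1,0.003,-0.0001,0,0,-1,0.006,-0.0002,0,0,-1,0.009,-0.0003,0,0,-1,0.012,-0.0004,0,0,-1,0.015,-0.0005,0,0,-1,0.018,-0.0006,0,0,-1,0.021,-0.0007,0,0,-1,0.024,-0.0008,0,0]

```text
t: 7.6
tool_pos: [0.5661, -0.0293, 0.0925]
tool_rot: [-2.365, -2.062, 0.006]
contact_force: [-0.2, -0.8, -3.3]
opening: 0.0114
```

Emit:
move_arm:
  deltas: [-1,0.003,-0.0001,0,0,-1,0.006,-0.0002,0,0,-1,0.009,-0.0003,0,0,-1,0.012,-0.0004,0,0]

```text
t: 8.0
tool_pos: [0.5673, -0.0171, 0.0925]
tool_rot: [-2.365, -2.062, 0.006]
contact_force: [0.3, 0.5, -3.3]
opening: 0.0115
```

```bash
python3 look.py s7
```

```text
t 8.0 tcp [ 0.5673 -0.0171  0.0925] yaw -7.85 z [-5.7e-03  5.0e-04 -1.0e+00] F [ 0.3  0.5 -3.3] open 0.0115
shift [-0.016   0.0006 -0.    ] turn 0.05
```

View pics/s7.png

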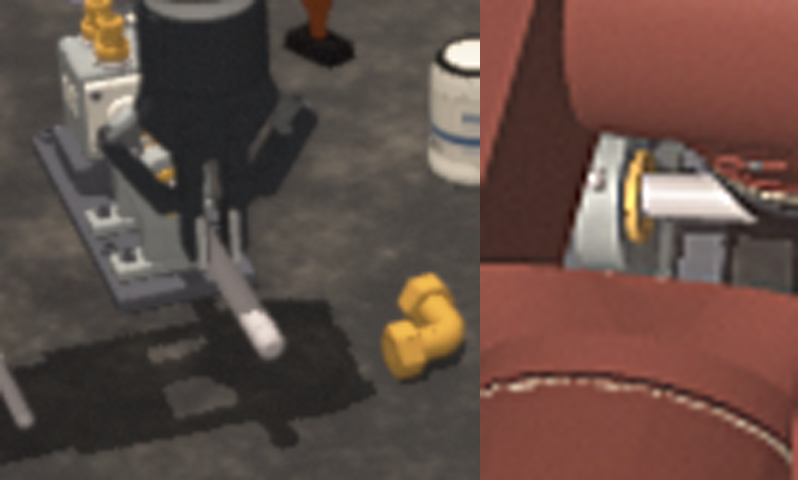

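Top crop shows the rod through the first bushing's centre (640,195), force-free. Next the second bushing.

Emit:
move_arm:
  deltas: [-1,0.003,-0.0001,0,0,-1,0.006,-0.0002,0,0,-1,0.009,-0.0003,0,0,-1,0.012,-0.0004,0,0,-1,0.015,-0.0005,0,0,-1,0.018,-0.0006,0,0]

```text
t: 8.7
tool_pos: [0.5692, 0.0012, 0.0925]
tool_rot: [-2.365, -2.062, 0.006]
contact_force: [0.3, 0.4, -3.4]
opening: 0.0114
```

Emit:
move_arm:
  deltas: [-1,0.003,-0.0001,0,0,-1,0.006,-0.0002,0,0,-1,0.009,-0.0003,0,0,-1,0.012,-0.0004,0,0]

```text
t: 9.1
tool_pos: [0.5705, 0.0134, 0.0925]
tool_rot: [-2.365, -2.062, 0.006]
contact_force: [-0.6, -0.3, -3.1]
opening: 0.0114
```

Emit:
move_arm:
  deltas: [-1,0.002,-0.0001,0,0,-1,0.004,-0.0002,0,0,-1,0.006,-0.0002,0,0]

```text
t: 9.4
tool_pos: [0.5711, 0.0195, 0.0925]
tool_rot: [-2.365, -2.062, 0.006]
contact_force: [-0.2, -0.4, -3.8]
opening: 0.0113
```

Emit:
move_arm:
  deltas: [-1,0.002,-0.0001,0,0,-1,0.004,-0.0002,0,0,-1,0.006,-0.0002,0,0]

```text
t: 9.7
tool_pos: [0.5717, 0.0249, 0.0925]
tool_rot: [-2.365, -2.063, 0.009]
contact_force: [0.2, -5.1, -3.0]
opening: 0.0118
```

Emit:
move_arm:
  deltas: [-1,0.001,0,0,0,-1,0.002,-0.0001,0,0,-1,0.003,-0.0001,0,0,-1,0.004,-0.0001,0,0]

```text
t: 10.1
tool_pos: [0.572, 0.0276, 0.0925]
tool_rot: [-2.366, -2.065, 0.012]
contact_force: [-0.8, -6.6, -2.2]
opening: 0.0113
```

Emit:
move_arm:
  deltas: [-1,0.001,0,0,0,-1,0.002,-0.0001,0,0,-1,0.003,-0.0001,0,0,-1,0.004,-0.0001,0,0,-1,0.005,-0.0002,0,0]

```text
t: 10.6
tool_pos: [0.5724, 0.0308, 0.0926]
tool_rot: [2.366, 2.065, -0.017]
contact_force: [-1.0, -9.4, -2.7]
opening: 0.0111
```

Emit:
move_arm:
  deltas: [-1,0.001,0,0,0,-1,0.002,-0.0001,0,0,-1,0.003,-0.0001,0,0,-1,0.004,-0.0001,0,0]

```text
t: 11.0
tool_pos: [0.5727, 0.0328, 0.0926]
tool_rot: [2.364, 2.063, -0.022]
contact_force: [-1.4, -8.5, -2.5]
opening: 0.0116
```

```bash
python3 -c "
from h import *
to((.572,.035,.0926),-7.9);get_image('top');to((.572,.035,.0926),-7.9)"
```

```text
t 11.0 tcp [0.5727 0.0328 0.0926] yaw -7.78 z [-0.0077 -0.0123 -0.9999] F [-1.4 -8.5 -2.5] open 0.0116
shift [ 0.0021 -0.001  -0.    ] turn 0.12
t 11.05 tcp [0.5727 0.0329 0.0926] yaw -7.77 z [-0.0077 -0.0123 -0.9999] F [-0.5 -8.6 -1.9] open 0.0114
shift [ 0.002 -0.001  0.   ] turn 0.13
```

Emit:
move_arm:
  deltas: [-1,0.002,-0.0001,0,0,-1,0.004,-0.0001,0,0,-1,0.006,-0.0002,0,0,-1,0.006,-0.0002,0,0]

```text
t: 11.45
tool_pos: [0.5731, 0.0354, 0.0927]
tool_rot: [2.359, 2.06, -0.032]
contact_force: [-3.0, -13.5, -1.4]
opening: 0.0112
```

Emit:
move_arm:
  deltas: [-1,0.003,-0.0001,0,0,-1,0.005,-0.0001,0,0,-1,0.006,-0.0002,0,0,-1,0.006,-0.0002,0,0]

```text
t: 11.85
tool_pos: [0.5733, 0.0358, 0.0927]
tool_rot: [2.353, 2.056, -0.047]
contact_force: [-3.8, -20.9, -1.2]
opening: 0.0117
```

```bash
sed -i 's/a\[150:280,220:350/a[130:260,200:330/' look.py; python3 look.py s8; python3 -c "
from h import *
for i in range(8): get_image('top')
to((.573,.0358,.0926),-7.9)"
```

```text
t 11.85 tcp [0.5733 0.0358 0.0927] yaw -7.72 z [-0.0114 -0.0324 -0.9994] F [ -3.8 -20.9  -1.2] open 0.0117
shift [-0.0691  0.0018  0.0024] turn 0.18
t 12.35 tcp [0.5732 0.0358 0.0927] yaw -7.73 z [-0.0114 -0.032  -0.9994] F [ -4.1 -20.4  -1.3] open 0.0118
shift [-0.     -0.0002  0.0001] turn 0.17
```

View pics/s8.png

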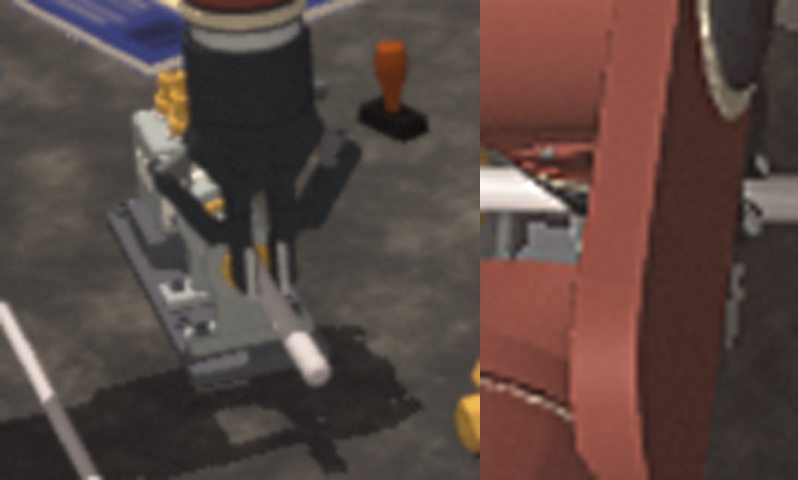

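```bash
python3 -c "
from h import *
r=onz('scene',284.8,229.7,.07);m=onz('scene',266.6,201.2,.07);d=m-r
print(r,np.linalg.norm(d),np.degrees(np.arctan2(d[1],d[0])));print(get_obs()['tool_pos']-r)"
```

```text
[ 0.56423755 -0.06158877  0.07      ] 0.13427629613137537 84.52012700889705
[0.00898638 0.09736925 0.0226915 ]
```

```bash
python3 -c "
from station import *
print(order.finish_job());o=get_obs();print(o['t'],o['tool_pos'],o['contact_force'],o['opening'])"
```

```text
the job is handed in; nothing more can be done
None
the job is handed in; nothing more can be done
```

I gripped the 16 mm rod about 20 mm behind its middle and threaded it through both bushings without measurable force. I then pressed the plunger until it stopped moving and handed the job in at about 12.4 s, with the grip and push still on. No verdict is reported.

**Last checks**
- **Push:** the force against the rod was a steady 20–21 N for 0.5 s, and the tool position did not change. That is above the spring's 10 N, so the plunger should be at its rigid stop.
- **Rod position:** its rear end measured 134 mm behind the first mouth, against 136 mm expected with the plunger fully in. Its direction was 84.5°, against about 84° for the bracket.
- **Other objects:** the gripper came nowhere near the filter, bearing, bolt or elbow, though I did not measure their positions again at the end.

**What disagreed**
- The two cameras differed by up to about 7 mm in absolute position, so I aligned the rod to the bushing within each view instead.
- The gripper opening read 11–12 mm on a 16 mm rod, which I could not explain. The grip held with no sign of slipping.
- The tool tilted by about 0.03 rad under the final push.

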